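Refit the keyhole cover of the desk connection box and bolt it

ROBOT

A 6-joint arm with a two-finger parallel gripper is mounted at the origin on a cart in front of the work surface, level with it; the furniture and walls round the work are solid. World frame = base frame: x ahead of the robot, y to its left, z up, the work surface at z = 0. Lengths are in mm, angles in rad, forces in N, time in s.
With the tool pointing down it reaches from about 250 to 800 mm from the base axis. Payload 3.9 kg.
Tool frame: the origin (TCP) lies on the centre line of the jaws, within the pads' length; the fingertips stand 8 mm ahead of it and the grasp point (between the pads) lies 11 mm behind it; z points along the fingers, y is the direction in which the jaws open and shut (so a half turn about z gives the same grasp; the last joint's range is limited). The gripper opens to 85 mm and grips with 20 to 120 N. Pads are 22 mm wide; open, the fingers measure 114 mm over their backs; the gripper's body (76 mm by 85 mm) begins 54 mm behind the grasp point. The pads swing forward as they close: fully open they stand 13 mm farther back than shut.
Start: joints at [-1.298, 0.26, -0.138, 1.173, 0, 1.571], TCP at [141.446, -505.577, 239.304] pointing down, gripper open.
Joint ranges: [-2.78, 2.78], [-0.83, 1.72], [-1.28, 1.37], [-1.9, 2.12], [-1.57, 1.48], [-3.14, 3.14]. Speed limits (rad/s): [2.57, 2.57, 3.14, 3.14, 3.14, 3.14].

INTERFACE

Orientations are given as a unit quaternion [w, x, y, z].
In Python, from plant import arm gives the robot as it stands. The module is installed in compiled form; this text tells all that it offers.
- The arm moves only by the tool send_rows, never from a script. Its argument "motion" is a list that holds one entry, the list of rows, each a list of 5 numbers: the shift along the tool's x, y, z in cm, then the turn about the tool's z in rad, then the opening, from 0 (shut) to 1 (fully open). In form: [[[x, y, z, roll, jaw], ...]]. A call has 1 to 12 rows; each row shifts and turns the commanded pose from where the row before left it, along the tool's axes as they then stand; what a row does not reach is not made up. A row lasts 1/10 s, in which the tool goes at most 50 mm and 8.59 degrees, less where a joint would pass 70% of its speed; a pose out of reach is approached as far as the arm can. A call is refused whole if a number of a shift passes 5 or a number of a turn 0.15, either way. A call with a gripper value outside its range is refused whole. The fingers move at their own pace and stop on an object; "grip_force" is the grip in N (left out, the last holds). Time passes only in rows, so rows that do not move let the fingers close. It gives the time, the measured TCP pose, the force and the opening at its end, in the units of the state.
- arm.get_obs(): the state, without advancing time (a new reading comes with each control period).
- arm.get_image(name): name is "scene" or "top"; returns the picture (384x512x3 uint8, red, green, blue); there is no depth.
- arm.calibration(name): a dict with "fx", "fy", "cx", "cy" (pixels), "rvec" (rotation vector, rad) and "tvec" (3), from world to camera coordinates, as OpenCV has them. Camera axes: x right, y down, z forward; pixel columns grow to the right and rows downward; lengths in mm; the calibration is good to about 2 mm. A picture is of the moment at which its call begins. calibration takes no time and is no camera call.
- arm.close_job(): hands the job in, once; it reports no verdict.
The state is a dict: "clock": time; "qpos": joint angles; "qd": joint speeds; "joint_torque": joint torques, N m; "tcp_pos": TCP position; "eef_rot": TCP orientation; "wrist_force": force on the tool from outside, world axes, zero at the start; "ft_torque": the same for the moment, N m; "width": finger opening in mm.
Only numpy, scipy, OpenCV 4.12 (cv2) and the standard library are available. Lean on these libraries where they do the work, as an engineer would, in place of code of your own. Each camera call takes 0.05 s, during which the arm holds its last target. There are 200 camera calls.

TASK

The cover of the sloping connection box has been left on the table: put it back. Pick it up by its black handle, lay it on the heads of the box's four studs a little up the slope from its place (notched edge towards the red-posted bolt), slide it down the slope until its keyholes drop over the heads, and keep sliding it down until it stops, fully home; then let go of it and push the bolt fully into the cover's notch. Leave the three small dropper bottles standing where they are.

Things in the scene. Friction and masses are not known exactly. Their poses are not given: they have to be found in the camera images.
- face: Slope of the fixed grey connection box (185 deep, 190 wide, 95 high), rising away from the robot at 25 degrees. Origin: on the slope's surface, where the cover's origin lies when fully home. x up the slope, y along it to the left, z square out of it. Spans x -78 to 86, y -78 to 112 mm; black end cheeks stand 4 mm above it. Opening under the cover: x -40 to 52, y -30 to 30 mm.
- stud_head (a point): Top centre of the upper left of four fixed headed steel studs, square to the slope, at face x = 46 and -20, y = 40 and -40 mm. Necks 6 mm diameter, 6 mm long; flat heads 13 mm diameter, 3 mm thick: their tops are 9 mm above the slope. Axes as the face.
- cover: Loose aluminium cover plate, 120 (x) x 124 (y) x 4 mm, black handle, 0.2 to 0.4 kg; starts flat on the table, handle up. Origin: centre of its underside; x points up the slope when fitted, y to the notched edge, z to the handle side. It rides on the heads with its underside 9 mm above the slope, drops on to the slope at face x = +14 mm, y = 0, then slides 14 mm down (-x) to its stop.
- keyhole (a point): Centre of the round part of the upper left keyhole, on the cover's underside. Four keyholes go through: round parts 18 mm across (2.5 mm free all round a head) at cover x = 32 and -34, y = 40 and -40 mm; from each a 9 mm slot, tapering in, runs in +x and stops on a neck centred 14 mm further. Slots pass under the heads with 2 mm play square to the slope. Axes as the cover.
- cover_grip (a point): Centre of the bar of the cover's handle, 27 mm above the plate's underside, over its middle. Bar along the cover's x: 70 mm long, 14 mm wide (y), 18 to 36 mm above the underside; a leg near each end, centred 29 mm from the middle, 12 mm along x. Grip across y. Axes as the cover.
- notch (a point): Middle of the notch in the cover's +y edge, at cover x = 0, y = 57 mm: 16 mm wide (x), 10 mm deep (y 52 to 62 mm), through the plate. Axes as the cover.
- bolt_post (a point): Centre of the red thumb post of the sliding bolt, left of the cover's place at face x = 0; y = 85.5 mm less the travel. Post 13 (x) x 12 (y) mm, 5.5 to 27.5 mm above the slope, this point 16.5. The steel bolt below it, 10 mm wide, ends 19.5 mm nearer the cover; low guides beside it and 13 mm outside the post stand up to 7 mm above the slope. Else the slope outside is clear to the cheek. Axes as the face.
- bolt (a joint): Travel of the bolt towards the cover (-y of the face), in m: 0 withdrawn, 0.014 fully in. It slides with about 1.5 N of friction and stays where it is left. It goes past about 0.004 only if the cover is home or absent, as it otherwise runs against the cover's edge.
- dropper_a: Bystander: small white dropper bottle with blue cap, 24 mm diameter, 56 mm high, right of the box. Origin: centre of its underside.
- dropper_b: Bystander: small white dropper bottle with blue cap, 24 mm diameter, 59 mm high, right of the box. Origin: centre of its underside.
- dropper_c: Bystander: small white dropper bottle with red cap, 24 mm diameter, 56 mm high, right of the box. Origin: centre of its underside.
There are look-alikes about, which are no part of the job. There is more than one size of the cover; the one meant has the size given above.

How it is judged (in metres and radians):
On the way, in this order (a step that is already met when the one before it is completed fails the run):
1. the cover lies on the stud heads, parallel to the slope (z of cover in the frame of face between 0.0065 and 0.0125 m and x of cover in the frame of face between 0.005 and 0.045 m and y of cover in the frame of face between -0.02 and 0.02 m and angle between the z axis of cover and the z axis of face, either way round below 0.12 rad and contact force between cover and face above 0.2 N), for 0.1 s.
2. the cover has slid down to its stop, bolt not yet in (angle between the z axis of cover and the z axis of face, either way round below 0.06 rad and angle between the x axis of cover and the x axis of face, either way round below 0.08 rad and y of cover in the frame of face between -0.006 and 0.006 m and z of cover in the frame of face between -0.003 and 0.0035 m and x of cover in the frame of face between -0.004 and 0.003 m and value of joint bolt below 0.006 m), for 0.1 s.
At the end, for the whole second after the job is handed in: The cover lies flat on the slope under the stud heads (within 3.5 mm and 0.06 rad), no more than 3 mm short of its stop, at rest and let go; the bolt is at least 11 mm in, in the cover's notch (angle between the z axis of cover and the z axis of face, either way round below 0.06 rad and angle between the x axis of cover and the x axis of face, either way round below 0.08 rad and y of cover in the frame of face between -0.006 and 0.006 m and z of cover in the frame of face between -0.003 and 0.0035 m and x of cover in the frame of face between -0.004 and 0.003 m and value of joint bolt above 0.011 m and linear speed of cover below 0.01 m/s and angular speed of cover below 0.1 rad/s and contact force between the fingers and cover below 0.1 N); the robot touches nothing.
It fails at once if a dropper bottle is moved by more than 30 mm or knocked over (distance of any of dropper_a, dropper_b, dropper_c from where it was at the start of the episode above 0.03 m or angle between any of dropper_a, dropper_b, dropper_c's own z axis and vertical above 0.5 rad).
It also fails if it takes over 56 s, if anything falls off the work surface, if the arm or the gripper's body presses on something with over 40 N, if the wrist force passes 120 N, or if a joint passes its speed limit or range.

## Working session

There is one attempt and no reset: what is moved stays moved. The work goes in short steps, Python scripts to look and compute and a tool call to move; the robot and the scene stay as the last step left them, time stands still between calls to the robot, and variables do not carry over. Pictures are saved under pics/ and viewed, about 8 in all and at most 12, crops included, and the job is handed in when it is done.

Besides the shell and the picture viewer there is one more tool, called as name(argument=value, ...), one argument or row to a line, values as JSON. send_rows: Moves the arm, as the interface text tells. Its arguments: {"type":"object","properties":{"motion":{"type":"array"},"grip_force":{"type":"number"}},"required":["motion"]}

```bash
mkdir -p pics
python3 - <<'E'
from plant import arm
import cv2
print(arm.get_obs())
for n in("scene","top"):
    print(n,arm.calibration(n)); im=arm.get_image(n); cv2.imwrite(f"pics/{n}0.png",im[:,:,::-1])
E
```

```text
{'clock': 0.0, 'qpos': array([-1.29800605e+00,  2.60666097e-01, -1.39394438e-01,  1.17269500e+00,
       -8.96513728e-06,  1.57078668e+00]), 'qd': array([-2.07275593e-05,  8.04616110e-05, -1.45210995e-03, -1.28120531e-03,
       -1.40210653e-04, -1.38032957e-03]), 'joint_torque': array([ 2.18496069e-03, -4.05680108e+01,  2.53919828e+01,  1.85477897e-02,
        1.33566459e-04, -6.69848006e-06]), 'tcp_pos': array([ 141.2603913 , -504.93654572,  238.46468767]), 'eef_rot': array([-9.69896344e-04,  9.90711463e-01,  1.35977339e-01, -1.37635468e-04]), 'wrist_force': array([-0.49489192, -0.65964696, -0.06647791]), 'ft_torque': array([-0.01021683, -0.03874828, -0.02091034]), 'width': 85.7538498493086}
scene {'fx': 455.24439614457987, 'fy': 455.24439614457987, 'cx': 255.9290920403479, 'cy': 195.25873984753787, 'rvec': array([ 1.93064298, -0.79056277,  0.45307457]), 'tvec': array([-342.88010467,  273.73145181, 1261.53745813])}
top {'fx': 355.2071465744702, 'fy': 355.2071465744702, 'cx': 265.5758402675432, 'cy': 185.77926764865455, 'rvec': array([ 2.19324022, -2.17210504,  0.12363189]), 'tvec': array([  63.04180595,  527.12438203, 1186.76608468])}
```

View pics/scene0.png

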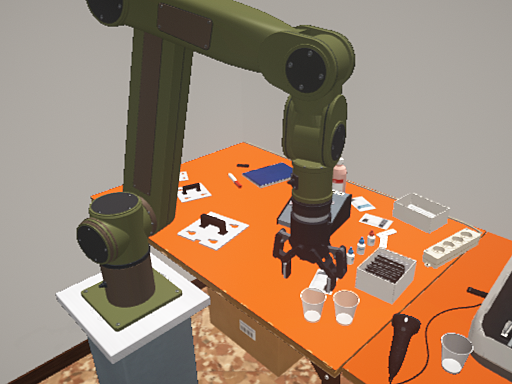

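View pics/top0.png

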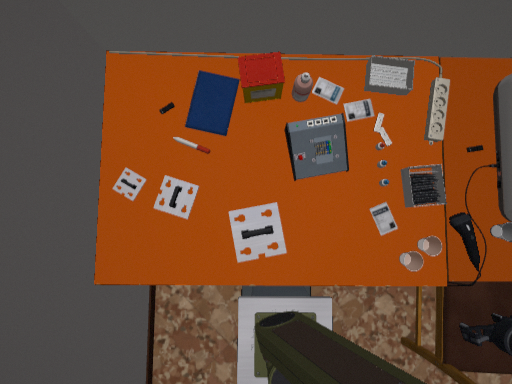

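```bash
cat > h.py <<'E'
import numpy as np, cv2
from scipy.spatial.transform import Rotation as R
from plant import arm
def cal(n):
    c=arm.calibration(n); K=np.array([[c['fx'],0,c['cx']],[0,c['fy'],c['cy']],[0,0,1]])
    return K,R.from_rotvec(c['rvec']).as_matrix(),np.array(c['tvec'])
def ray(n,uv):
    K,Rm,t=cal(n); d=Rm.T@np.linalg.inv(K)@np.array([uv[0],uv[1],1.]); return -Rm.T@t,d
def toz(n,uv,z):
    o,d=ray(n,uv); return o+d*(z-o[2])/d[2]
def proj(n,P):
    K,Rm,t=cal(n); p=(np.atleast_2d(P)@Rm.T+t)@K.T; return p[:,:2]/p[:,2:]
def crop(im,x,y,w,h,s,f):
    cv2.imwrite(f,cv2.resize(im[y:y+h,x:x+w,::-1],None,fx=s,fy=s,interpolation=cv2.INTER_CUBIC))
E
python3 - <<'E'
from h import *
im=cv2.imread('pics/top0.png')[:,:,::-1]; sc=cv2.imread('pics/scene0.png')[:,:,::-1]
a=cv2.resize(im[170:224,150:204],None,fx=7.4,fy=7.4,interpolation=cv2.INTER_CUBIC)[:400,:400]
b=cv2.resize(im[108:188,280:360],None,fx=5,fy=5,interpolation=cv2.INTER_CUBIC)
cv2.imwrite('pics/c1.png',np.hstack([a[:399],b[:399]])[:,:,::-1])
print(toz('top',(176,197),0),toz('top',(257,232),0),toz('top',(318,148),60))
E
```

```text
[486.59672974 376.33024977   0.        ] [369.06394642  95.7336603    0.        ] [ 652.09932025 -105.71914205   60.        ]
```

View pics/c1.png

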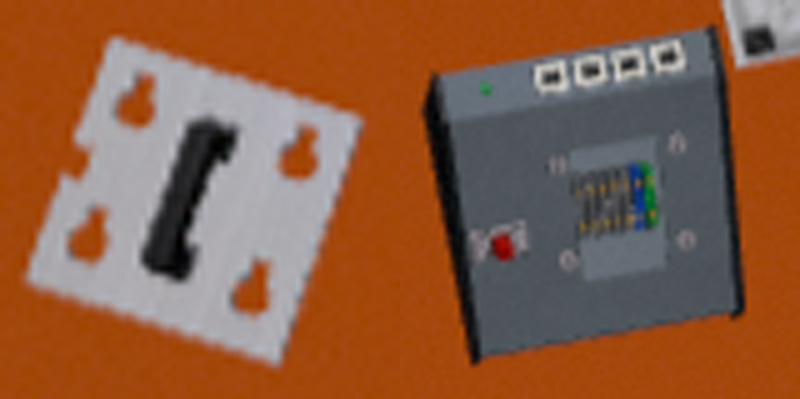

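```bash
cat >> h.py <<'E'
from scipy.optimize import least_squares
def Rface(psi): return R.from_euler('z',psi).as_matrix()@R.from_euler('y',-25,degrees=True).as_matrix()
def facew(p,L):  # p=x,y,psi
    return np.atleast_2d(L)@Rface(p[2]).T+np.array([p[0],p[1],58.65])
def covw(p,L): return np.atleast_2d(L)@R.from_euler('z',p[2]).as_matrix().T+np.array([p[0],p[1],0])
def fit(fn,obs,p0):
    # obs: list of (cam, L, uv)
    f=lambda p: np.concatenate([(proj(c,fn(p,L))[0]-uv) for c,L,uv in obs])
    r=least_squares(f,p0,loss='soft_l1',x_scale=[10,10,.05]); return r.x,f(r.x).reshape(-1,2)
E
python3 - <<'E'
from h import *
up=lambda u,v,s,ox,oy:np.array([(u+.5)/s-.5+ox,(v+.5)/s-.5+oy])
C=[((60,62,4),112,38),((60,-62,4),362,118),((-60,-62,4),278,365),((-60,62,4),25,283),((32,40,4),132,104),((32,-40,4),298,160),((-34,40,4),88,240),((-34,-40,4),250,292)]
p,r=fit(covw,[('top',np.array(L,float),up(u,v,7.4,150,170)) for L,u,v in C],[486,376,-.3]); print(p,r.round(2).tolist())
B=[((46,40,9),558,165),((46,-40,9),677,143),((-20,40,9),569,260),((-20,-40,9),686,240),((0,85.5,27.5),503,245)]
p,r=fit(facew,[('top',np.array(L,float),up(u-400,v,5,280,108)) for L,u,v in B],[640,-105,.15]); print(p,r.round(2).tolist())
print(facew(p,[[0,0,0],[0,0,9]]))
E
```

```text
[ 4.88389152e+02  3.76402747e+02 -3.02704695e-01] [[-0.27, -0.3], [0.03, -0.1], [0.0, -0.25], [-0.2, -0.32], [0.38, 0.4], [-0.02, -0.04], [-0.08, 0.24], [0.17, 0.39]]
[ 6.42185496e+02 -1.25389044e+02  1.75051362e-01] [[0.11, -0.43], [0.18, 0.11], [-0.16, -0.22], [-0.14, -0.05], [0.01, 0.64]]
[[ 642.18549576 -125.38904425   58.65      ]
 [ 638.44005902 -126.05146813   66.80677008]]
```

Candidates for the cover in the top view are (129,184), too small, (257,232), too big, and (176,197). The 120x124 outline fits (176,197) to within 0.4 px, so that's the one. Its slots point up the image and its notch is on the left. The box is at (318,148), with the red post at about (300,157). The tool can only roll, so it stays vertical and the cover will have to pivot 25° between the pads, which grip across its y axis.

send_rows(
  motion=[
    [[0,0,0,0.144,1],[0,0,0,0.144,1],[0,0,0,0.144,1],[0,0,0,0.144,1],[0.28,-3.9,0,0,1],[0.28,-3.9,0,0,1],[0.28,-3.9,0,0,1],[0.28,-3.9,0,0,1],[0.28,-3.9,0,0,1],[0.28,-3.9,0,0,1],[0.28,-3.9,0,0,1],[0.28,-3.9,0,0,1]],
  ],
  grip_force=25,
)

```text
clock: 1.3
tcp_pos: [255.9, -212.9, 239.1]
eef_rot: [-0.0, 0.988, -0.151, -0.0]
wrist_force: [0.0, -0.3, -0.1]
width: 85.4
```

send_rows(
  motion=[
    [[0.28,-3.9,0,0,1],[0.28,-3.9,0,0,1],[0.28,-3.9,0,0,1],[0.28,-3.9,0,0,1],[0.28,-3.9,0,0,1],[0.28,-3.9,0,0,1],[0.28,-3.9,0,0,1],[0.28,-3.9,0,0,1],[0.28,-3.9,0,0,1],[0.28,-3.9,0,0,1],[0.28,-3.9,0,0,1],[0.28,-3.9,0,0,1]],
  ],
)

```text
clock: 2.5
tcp_pos: [357.8, 20.9, 267.5]
eef_rot: [-0.091, 0.995, -0.049, 0.004]
wrist_force: [0.1, -0.5, -0.0]
width: 85.3
```

send_rows(
  motion=[
    [[0.28,-3.9,0,0,1],[0.28,-3.9,0,0,1],[0.28,-3.9,0,0,1],[0.28,-3.9,0,0,1],[0,0,2,0,1],[0,0,0,0,1]],
  ],
)

```text
clock: 3.1
tcp_pos: [373.5, 80.4, 279.3]
eef_rot: [-0.13, 0.992, -0.0, -0.003]
wrist_force: [-0.9, 0.5, -0.4]
width: 85.5
```

```bash
cat >> h.py <<'E'
def need(target,heading):
    o=arm.get_obs(); q=o['eef_rot']; M=R.from_quat([q[1],q[2],q[3],q[0]]).as_matrix()
    h=np.arctan2(M[1,0],M[0,0]); print('tcp',o['tcp_pos'].round(1),'head',h.round(4),'tilt',M[:,2].round(4),'F',o['wrist_force'].round(1),'w',round(o['width'],1),'t',o['clock'],'q',o['qpos'].round(2))
    H=np.array([[np.cos(heading),np.sin(heading),0],[np.sin(heading),-np.cos(heading),0],[0,0,-1]])
    print('roll',((h-heading+np.pi/2)%np.pi-np.pi/2).round(4),'shift cm, axes at target heading',(H@(np.array(target)-o['tcp_pos'])/10).round(2))
E
python3 -c "
from h import *
need([488.4,376.4,20],-.303)
im=arm.get_image('scene');crop(im,240,130,140,100,5,'pics/s1.png')"
```

```text
tcp [373.5  80.4 279.3] head 0.0005 tilt [-0.0054  0.2578 -0.9662] F [-0.9  0.5 -0.4] w 85.5 t 3.1 q [-0.   -0.01 -0.38  1.21  0.26  3.14]
roll 0.3035 shift cm, axes at target heading [  2.13 -31.68  25.93]
```

View pics/s1.png

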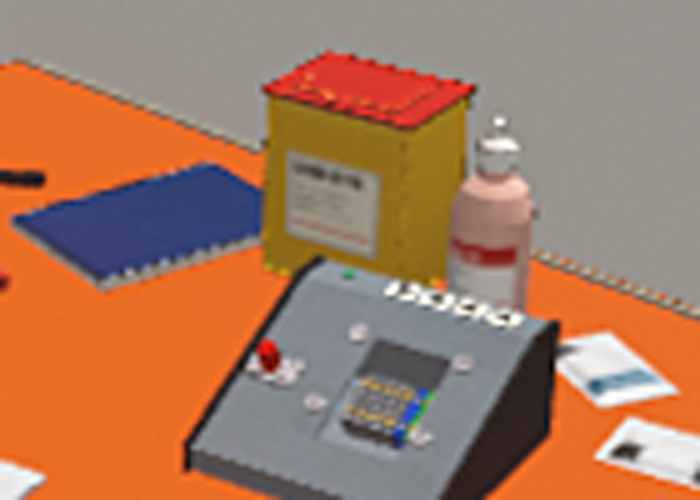

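The picture shows the studs and the post, with the bolt withdrawn. Joint 6 ran into its limit, because I took the wrong half-turn branch, and that tilted the tool. I'll roll back and see whether the tilt goes away.

send_rows(
  motion=[
    [[0,0,0,-0.15,1],[0,0,0,-0.15,1],[0,0,0,-0.15,1],[0,0,0,0,1]],
  ],
)

```text
clock: 3.55
tcp_pos: [374.5, 79.6, 281.0]
eef_rot: [-0.127, 0.967, 0.22, 0.028]
wrist_force: [0.6, -0.1, -0.2]
width: 85.5
```

```bash
python3 -c "
from h import *
need([488.4,376.4,20],-.303)"
```

```text
tcp [374.5  79.6 281. ] head 0.4349 tilt [-0.0018  0.2577 -0.9662] F [ 0.6 -0.1 -0.2] w 85.5 t 3.55 q [-0.   -0.01 -0.38  1.21  0.26  2.69]
roll 0.7379 shift cm, axes at target heading [  2.02 -31.72  26.1 ]
```

The tilt stays. It built up while I moved counter-clockwise with joint 6 at +3.14. I should be able to cancel it by moving clockwise at -3.14, which also puts me on the other roll branch.

send_rows(
  motion=[
    [[0,0,0,-0.15,1],[0,0,0,-0.15,1],[0,0,0,-0.15,1],[0,0,0,-0.15,1],[0,0,0,-0.15,1],[0,0,0,-0.15,1],[0,0,0,-0.15,1],[0,0,0,-0.15,1],[0,0,0,-0.15,1],[0,0,0,-0.15,1],[0,0,0,-0.15,1],[0,0,0,-0.15,1]],
  ],
)

```text
clock: 4.75
tcp_pos: [374.4, 79.6, 280.8]
eef_rot: [-0.057, 0.427, 0.895, 0.117]
wrist_force: [1.0, 0.5, 0.7]
width: 85.6
```

send_rows(
  motion=[
    [[0,0,0,-0.15,1],[0,0,0,-0.15,1],[0,0,0,-0.15,1],[0,0,0,-0.15,1],[0,0,0,-0.15,1],[0,0,0,-0.15,1],[0,0,0,-0.15,1],[0,0,0,-0.15,1],[0,0,0,-0.15,1],[0,0,0,-0.15,1],[0,0,0,-0.15,1],[0,0,0,-0.15,1]],
  ],
)

```text
clock: 5.95
tcp_pos: [374.4, 79.6, 280.8]
eef_rot: [0.056, -0.435, 0.891, 0.117]
wrist_force: [1.5, 0.4, 0.4]
width: 85.0
```

send_rows(
  motion=[
    [[0,0,0,-0.15,1],[0,0,0,-0.15,1],[0,0,0,-0.15,1],[0,0,0,-0.15,1],[0,0,0,-0.15,1],[0,0,0,-0.15,1],[0,0,0,-0.15,1],[0,0,0,-0.15,1],[0,0,0,-0.15,1],[0,0,0,-0.15,1],[0,0,0,-0.15,1],[0,0,0,-0.15,1]],
  ],
)

```text
clock: 7.15
tcp_pos: [374.4, 79.6, 280.8]
eef_rot: [-0.127, 0.968, -0.213, -0.029]
wrist_force: [1.0, -0.4, -0.7]
width: 85.4
```

```bash
python3 -c "
from h import *
need([488.4,376.4,20],-.303)"
```

```text
tcp [374.4  79.6 280.8] head -0.4193 tilt [-0.002   0.2576 -0.9662] F [ 1.  -0.4 -0.7] w 85.4 t 7.15 q [-0.   -0.01 -0.38  1.21  0.26 -2.71]
roll -0.1163 shift cm, axes at target heading [  2.02 -31.73  26.08]
```

send_rows(
  motion=[
    [[0,0,0,-0.15,1],[0,0,0,-0.15,1],[0,0,0,-0.12,1],[0,3.9,0,0,1],[0,3.9,0,0,1],[0,3.9,0,0,1],[0,0,0,0,1]],
  ],
)

```text
clock: 7.85
tcp_pos: [373.3, 31.7, 251.0]
eef_rot: [-0.102, 0.994, -0.044, -0.0]
wrist_force: [0.3, -0.5, -0.3]
width: 85.5
```

```bash
python3 -c "
from h import *
need([488.4,376.4,20],-.303)"
```

```text
tcp [373.3  31.7 251. ] head -0.0873 tilt [ 0.0087  0.2027 -0.9792] F [ 0.3 -0.5 -0.3] w 85.5 t 7.85 q [-0.09 -0.   -0.44  1.14  0.2  -3.14]
roll 0.2157 shift cm, axes at target heading [  0.7  -36.33  23.1 ]
```

send_rows(
  motion=[
    [[0,3.9,0,0,1],[0,3.9,0,0,1],[0,3.9,0,0,1],[0,3.9,0,0,1]],
  ],
)

```text
clock: 8.25
tcp_pos: [368.8, -28.5, 224.1]
eef_rot: [-0.062, 0.994, -0.092, 0.002]
wrist_force: [0.3, 0.1, 0.3]
width: 85.0
```

```bash
python3 -c "
from h import *
need([488.4,376.4,20],-.303)"
```

```text
tcp [368.8 -28.5 224.1] head -0.1832 tilt [ 0.0149  0.1235 -0.9922] F [0.3 0.1 0.3] w 85.0 t 8.25 q [-0.18  0.01 -0.49  1.08  0.12 -3.14]
roll 0.1198 shift cm, axes at target heading [ -0.66 -42.21  20.41]
```

send_rows(
  motion=[
    [[0,3.9,0,0,1],[0,3.9,0,0,1],[0,3.9,0,0,1],[0,3.9,0,0,1],[0,3.9,0,0,1]],
  ],
)

```text
clock: 8.75
tcp_pos: [354.1, -103.4, 207.7]
eef_rot: [-0.013, 0.988, -0.152, -0.002]
wrist_force: [1.2, 0.6, -0.3]
width: 85.8
```

```bash
python3 -c "
from h import *
need([488.4,376.4,20],-.303)"
```

```text
tcp [ 354.1 -103.4  207.7] head -0.3055 tilt [-0.001   0.0256 -0.9997] F [ 1.2  0.6 -0.3] w 85.8 t 8.75 q [-0.3   0.02 -0.52  1.04  0.02 -3.14]
roll -0.0025 shift cm, axes at target heading [ -1.5  -49.8   18.77]
```

send_rows(
  motion=[
    [[0,3.9,0,0,1],[0,1.0,0,0,1],[0,0,0,0.15,1],[0,0,0,0.15,1],[0,0,0,0.15,1],[0,0,0,0.15,1],[0,0,0,0.15,1],[0,0,0,0.15,1],[0,0,0,0.15,1],[0,0,0,0.15,1],[0,0,0,0.15,1],[0,0,0,0.15,1]],
  ],
)

```text
clock: 9.95
tcp_pos: [349.2, -120.7, 206.9]
eef_rot: [-0.002, -0.606, 0.796, 0.004]
wrist_force: [0.7, 0.4, 0.5]
width: 85.5
```

send_rows(
  motion=[
    [[0,0,0,0.15,1],[0,0,0,0.15,1],[0,0,0,0.15,1],[0,0,0,0.15,1],[0,0,0,0.15,1],[0,0,0,0.15,1],[0,0,0,0.15,1],[0,0,0,0.15,1],[0,0,0,0.15,1],[0,0,0,0.15,1],[0,0,0,0.1,1],[0,0,0,0,1]],
  ],
)

```text
clock: 11.15
tcp_pos: [349.2, -120.7, 206.9]
eef_rot: [-0.004, 0.146, 0.989, 0.001]
wrist_force: [0.3, 0.2, 0.3]
width: 85.4
```

```bash
python3 -c "
from h import *
need([488.4,376.4,20],-.303+np.pi)"
```

```text
tcp [ 349.2 -120.7  206.9] head 2.8492 tilt [-0.0081  0.0033 -1.    ] F [0.3 0.2 0.3] w 85.4 t 11.15 q [-0.33  0.02 -0.52  1.04  0.   -0.04]
roll 0.0106 shift cm, axes at target heading [ 1.54 51.6  18.69]
```

send_rows(
  motion=[
    [[0.12,3.97,0,0.01,1],[0.12,3.97,0,0,1],[0.12,3.97,0,0,1],[0.12,3.97,0,0,1],[0.12,3.97,0,0,1],[0.12,3.97,0,0,1],[0.12,3.97,0,0,1],[0.12,3.97,0,0,1],[0.12,3.97,0,0,1],[0.12,3.97,0,0,1],[0.12,3.97,0,0,1],[0.12,3.97,0,0,1]],
  ],
)

```text
clock: 12.35
tcp_pos: [477.2, 340.1, 207.1]
eef_rot: [-0.004, 0.149, 0.989, 0.001]
wrist_force: [1.2, -0.2, 0.6]
width: 85.3
```

send_rows(
  motion=[
    [[0.1,3.97,0,0,1],[0,0,3.5,0,1],[0,0,3.5,0,1],[0,0,3,0,1],[0,0,2,0,1],[0,0,0,0,1]],
  ],
)

```text
clock: 12.95
tcp_pos: [484.5, 375.3, 83.7]
eef_rot: [-0.007, 0.15, 0.989, -0.002]
wrist_force: [-0.8, -0.1, -0.7]
width: 85.7
```

```bash
python3 -c "
from h import *
need([488.4,376.4,20],-.303+np.pi)"
```

```text
tcp [484.5 375.3  83.7] head 2.841 tilt [-0.0141 -0.001  -0.9999] F [-0.8 -0.1 -0.7] w 85.7 t 12.95 q [ 0.66  0.52 -0.16  0.9   0.01  0.96]
roll 0.0024 shift cm, axes at target heading [-0.34  0.22  6.37]
```

send_rows(
  motion=[
    [[-0.3,0.2,2.5,0,1],[0,0,2.5,0,1],[0,0,1.3,0,1],[0,0,0,0,1],[0,0,0,0,0],[0,0,0,0,0],[0,0,0,0,0],[0,0,0,0,0],[0,0,0,0,0],[0,0,0,0,0],[0,0,0,0,0],[0,0,0,0,0]],
  ],
  grip_force=25,
)

```text
clock: 14.15
tcp_pos: [490.0, 378.3, 24.9]
eef_rot: [-0.004, 0.151, 0.989, 0.001]
wrist_force: [0.2, -0.6, 5.1]
width: 13.7
```

```bash
python3 -c "
from h import *
need([488.4,376.4,20],-.303+np.pi)"
```

```text
tcp [490.  378.3  24.9] head 2.8389 tilt [-0.0076  0.0036 -1.    ] F [ 0.2 -0.6  5.1] w 13.7 t 14.15 q [ 0.65  0.58 -0.23  0.77  0.01  0.96]
roll 0.0003 shift cm, axes at target heading [ 0.1  -0.23  0.49]
```

send_rows(
  motion=[
    [[0,0,-1,0,0],[0,0,-2.5,0,0],[0,0,-3,0,0],[0,0,-3,0,0],[0,0,-3,0,0],[0,0,-2,0,0],[0,0,0,0,0],[0,0,0,0,0]],
  ],
)

```text
clock: 14.95
tcp_pos: [490.7, 377.6, 168.6]
eef_rot: [-0.005, 0.151, 0.989, 0.001]
wrist_force: [-0.4, -0.0, -3.2]
width: 13.4
```

```bash
python3 -c "
from h import *
need([488.4,376.4,20],-.303+np.pi)
P=arm.get_obs()['tcp_pos']
print(proj('scene',P),proj('top',P))
a=arm.get_image('scene');u,v=proj('scene',P)[0].astype(int)
crop(a,max(u-70,0),max(v-50,0),140,100,5,'pics/s2.png')"
```

```text
tcp [490.7 377.6 168.6] head 2.8389 tilt [-0.0089  0.003  -1.    ] F [-0.4 -0.  -3.2] w 13.4 t 14.95 q [ 0.65  0.46 -0.02  1.1   0.01  0.95]
roll 0.0003 shift cm, axes at target heading [ 0.18 -0.18 14.86]
[[188.79464746 152.47213793]] [[162.54184709 192.12561409]]
```

View pics/s2.png

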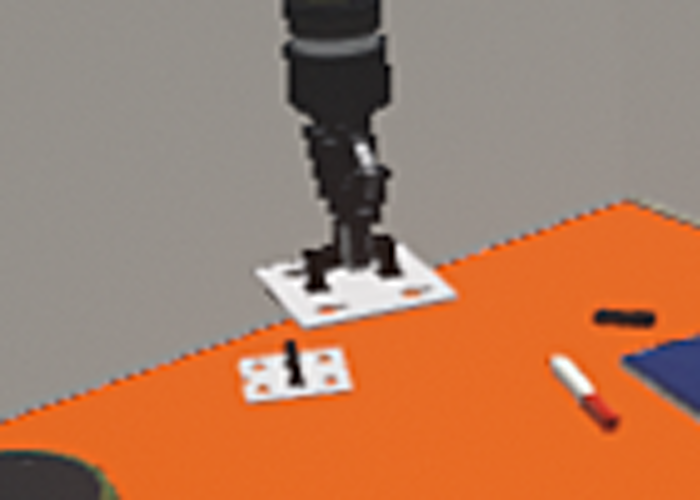

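The cover is gripped and held level, and the wrist reads 3.2 N, so about 0.33 kg. Its corners in the crop are near (258,270), (402,243), (457,296) and (303,326). I'll check the plate's pose relative to the TCP.

Run:
```python
from h import *
P=arm.get_obs()['tcp_pos']
obs=np.array([[258,270],[402,243],[457,296],[303,326]])
obs=(obs+.5)/5-.5+[118,102]
K,_,_=cal('scene')
L=np.array([[-60,62,4],[60,62,4],[60,-62,4],[-60,-62,4.]])
print(obs.tolist())
def pr(q): return proj('scene',L@R.from_euler('zyx',[q[3],q[4],0]).as_matrix().T+q[:3])
for q in ([P[0],P[1],P[2]-25,-.303,0],):
    print(pr(np.array(q)).round(1).tolist())
r=least_squares(lambda q:(pr(q)-obs).ravel(),[P[0],P[1],P[2]-25,-.303,0],x_scale=[10,10,10,.1,.1]); print(r.x-[*P,0,0],r.fun.round(2))
```

```text
[[169.2, 155.6], [198.0, 150.2], [209.0, 160.8], [178.2, 166.8]]
[[169.2, 155.4], [198.5, 149.7], [209.9, 160.6], [179.2, 166.9]]
[ 1.20503534e+01  2.17765064e+01 -3.61200489e+01 -3.19471345e-01
  5.28741686e-03] [-0.13 -0.15  0.09 -0.07 -0.16  0.14  0.19  0.06]
```

The prediction matches within 1 px: the cover is centred under the TCP and its underside is 25 mm below it. Next I roll to the box heading and carry the cover over.

send_rows(
  motion=[
    [[0,0,0,-0.12,0],[0,0,0,-0.12,0],[0,0,0,-0.12,0],[0,0,0,-0.118,0],[-0.51,-3.73,0,0,0],[-0.51,-3.73,0,0,0],[-0.51,-3.73,0,0,0],[-0.51,-3.73,0,0,0],[-0.51,-3.73,0,0,0],[-0.51,-3.73,0,0,0],[-0.51,-3.73,0,0,0],[-0.51,-3.73,0,0,0]],
  ],
)

```text
clock: 16.2
tcp_pos: [581.9, 89.4, 165.2]
eef_rot: [-0.006, -0.088, 0.996, 0.002]
wrist_force: [0.5, -0.3, -1.9]
width: 13.3
```

send_rows(
  motion=[
    [[-0.51,-3.73,0,0,0],[-0.51,-3.73,0,0,0],[-0.51,-3.73,0,0,0],[-0.51,-3.73,0,0,0],[-0.51,-3.73,0,0,0],[-0.51,-3.73,0,0,0],[0,0,0.9,0,0],[0,0,0,0,0],[0,0,0,0,0]],
  ],
)

```text
clock: 17.1
tcp_pos: [650.6, -123.0, 155.2]
eef_rot: [-0.006, -0.088, 0.996, 0.003]
wrist_force: [-0.6, -0.8, -2.2]
width: 13.1
```

Run:
```python
from h import *
need([652.2,-123.6,150],.175+np.pi)
im=arm.get_image('scene'); cv2.imwrite('pics/scene3.png',im[:,:,::-1])
crop(im,255,120,130,100,6,'pics/s3.png')
```

```text
tcp [ 650.6 -123.   155.2] head -2.9658 tilt [-0.0127  0.0046 -0.9999] F [-0.6 -0.8 -2.2] w 13.1 t 17.1 q [-0.19  0.55  0.09  1.13  0.   -0.36]
roll 0.0008 shift cm, axes at target heading [-0.14 -0.09  0.52]
```

View pics/s3.png

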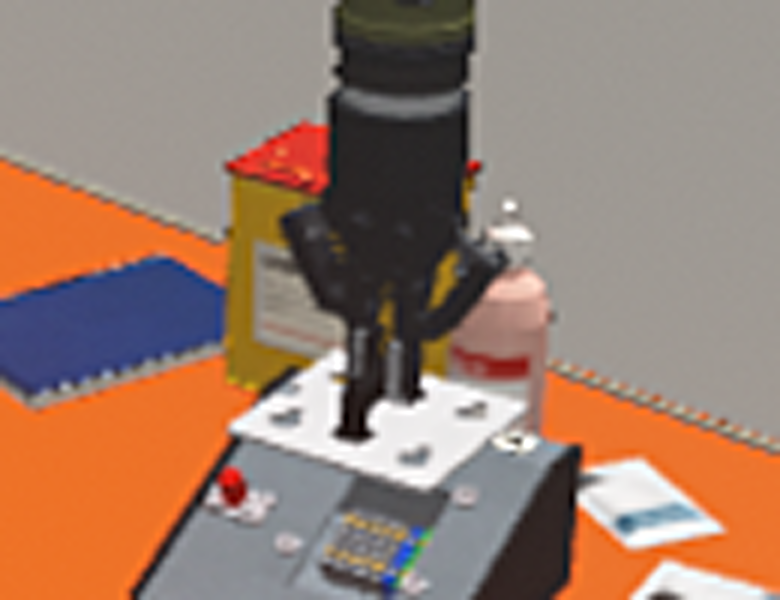

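The cover is held flat above the slope with its notch side towards the red post. I'll check its lateral offset with the same camera.

Run:
```python
from h import *
s1=lambda u,v:np.array([(u+.5)/5-.5+240,(v+.5)/5-.5+130]); s3=lambda u,v:np.array([(u+.5)/6-.5+255,(v+.5)/6-.5+120])
up=lambda u,v,s,ox,oy:np.array([(u+.5)/s-.5+ox,(v+.5)/s-.5+oy])
S=[((46,40,9),358,331),((46,-40,9),461,362),((-20,40,9),315,402),((-20,-40,9),420,436)]
B=[((46,40,9),558,165),((46,-40,9),677,143),((-20,40,9),569,260),((-20,-40,9),686,240)]
os=[('scene',np.array(L,float),s1(u,v)) for L,u,v in S]; ot=[('top',np.array(L,float),up(u-400,v,5,280,108)) for L,u,v in B]
for o in (os,ot,os+ot):
    p,r=fit(facew,o,[642,-125,.17]); print('face',p.round(3),r.round(2).tolist())
P=arm.get_obs()['tcp_pos']
C=[((-60,62,4),232,428),((60,-62,4),525,405),((-60,-62,4),430,488)]
for z in (P[2]-25,):
    f=lambda p,L: covw(p,L)+[0,0,z]
    p,r=fit(f,[('scene',np.array(L,float),s3(u,v)) for L,u,v in C],[P[0],P[1],.175]); print('cover',p.round(3),r.round(2).tolist(),P)
```

```text
face [ 6.34112e+02 -1.29147e+02  1.97000e-01] [[-0.03, 0.09], [0.39, -0.09], [-0.27, 0.12], [-0.07, -0.15]]
face [ 6.41714e+02 -1.25530e+02  1.91000e-01] [[0.01, -0.07], [0.01, 0.1], [0.01, 0.08], [-0.04, -0.11]]
face [ 6.40135e+02 -1.25562e+02  1.94000e-01] [[0.35, -0.83], [0.66, -1.03], [0.09, -0.9], [0.18, -1.19], [-0.01, 0.44], [-0.02, 0.54], [0.05, 0.58], [-0.01, 0.32]]
cover [ 6.44795e+02 -1.24300e+02  1.95000e-01] [[-0.82, 0.26], [0.75, -0.49], [0.04, 0.04]] [ 651.14458061 -122.74412563  156.04916932]
```

send_rows(
  motion=[
    [[0,-0.15,1,-0.015,0],[0,0,1,0,0],[0,0,1,0,0],[0,0,0.7,0,0],[0,0,0.2,0,0],[0,0,0.2,0,0],[0,0,0.2,0,0],[0,0,0.2,0,0],[0,0,0.2,0,0],[0,0,0.2,0,0]],
  ],
  grip_force=20,
)

```text
clock: 18.15
tcp_pos: [651.6, -125.5, 109.2]
eef_rot: [-0.004, -0.095, 0.995, 0.002]
wrist_force: [-5.2, -0.8, 4.5]
width: 13.6
```

Run:
```python
from h import *
need([651.5,-123.6,101],.19+np.pi); print(arm.get_obs()['ft_torque'].round(2))
```

```text
tcp [ 651.6 -125.5  109.2] head -2.9515 tilt [-0.0088  0.0028 -1.    ] F [-5.2 -0.8  4.5] w 13.6 t 18.15 q [-0.19  0.57  0.02  1.02  0.   -0.38]
roll 0.0001 shift cm, axes at target heading [-0.03  0.19  0.82]
[-0.11  0.83 -0.07]
```

send_rows(
  motion=[
    [[0,0,0.2,0,0],[0,0,0.2,0,0],[0,0,0.2,0,0],[0,0,0,0,0]],
  ],
)

```text
clock: 18.55
tcp_pos: [649.5, -125.8, 102.3]
eef_rot: [-0.006, -0.095, 0.995, 0.002]
wrist_force: [-6.8, -1.4, 2.4]
width: 13.4
```

Run:
```python
from h import *
need([651.5,-123.6,101],.19+np.pi); print(arm.get_obs()['ft_torque'].round(2))
im=arm.get_image('scene'); cv2.imwrite('pics/scene4.png',im[:,:,::-1])
crop(im,265,150,110,80,7,'pics/s4.png')
```

```text
tcp [ 649.5 -125.8  102.3] head -2.9519 tilt [-0.0127  0.0022 -0.9999] F [-6.8 -1.4  2.4] w 13.4 t 18.55 q [-0.19  0.58  0.01  1.01 -0.   -0.38]
roll -0.0003 shift cm, axes at target heading [-0.24  0.18  0.13]
[-0.21  1.14 -0.02]
```

View pics/s4.png

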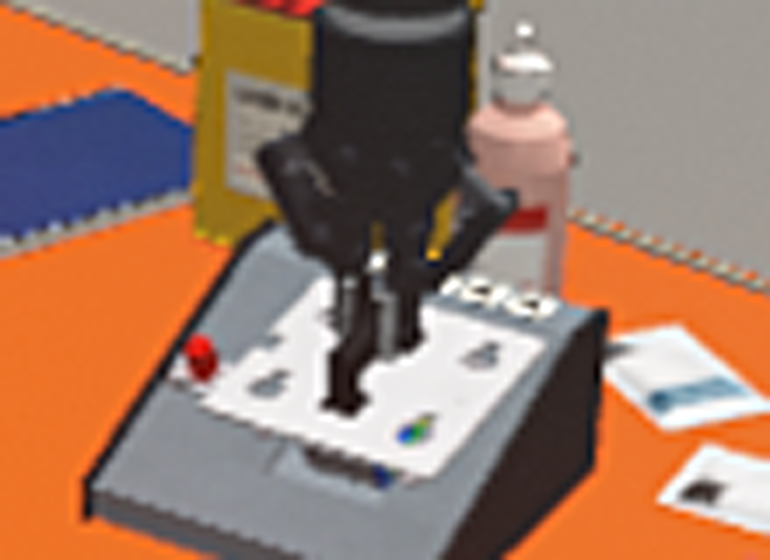

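```bash
cat >> h.py <<'E'
FS=np.array([634.112,-129.147,.197])  # face as seen by scene cam
def covface(q,L): # q: x,y,z,pitchdeg,yaw in face frame
    return np.atleast_2d(L)@R.from_euler('zy',[q[4],q[3]],degrees=True).as_matrix().T+q[:3]
def fitcov(pts,free=(1,1,1,1,0),q0=(25,0,9,0,0)):
    L=np.array([l for l,_ in pts],float); uv=np.array([u for _,u in pts]); q0=np.array(q0,float); m=np.array(free,bool)
    def f(v):
        q=q0.copy(); q[m]=v; return (proj('scene',facew(FS,covface(q,L)))-uv).ravel()
    r=least_squares(f,q0[m],x_scale=10); q=q0.copy(); q[m]=r.x; return q,r.fun
E
python3 - <<'E'
from h import *
s=lambda u,v:np.array([(u+.5)/7-.5+265,(v+.5)/7-.5+150])
pts=[((-60,62,4),s(195,390)),((-60,-62,4),s(435,480)),((60,-62,4),s(553,340)),((60,62,4),s(315,282)),((-34,40,4),s(266,384)),((-34,-40,4),s(413,430)),((32,-40,4),s(485,356))]
for fr in ((1,1,1,1,0),(1,1,0,0,0),(1,1,0,0,1),(1,1,1,0,0)):
    q,r=fitcov(pts,fr); print(q.round(2),r.round(1))
E
```

```text
[ -4.49 -19.39  51.71  19.44   0.  ] [-0.2  1.2 -0.1 -1.1 -0.1  0.3  0.6 -0.7 -0.5 -0.1  0.6 -0.  -0.3  0.4]
[26.67  3.48  9.    0.    0.  ] [ 1.3  5.  -0.1  2.4 -1.3 -4.4  0.3 -5.   0.4  1.9  0.5  1.8 -1.1 -2.3]
[27.09  3.07  9.    0.   -3.95] [ 1.1  3.7 -1.6  2.9 -0.6 -3.2  2.  -5.6  0.3  1.1 -0.3  2.1 -0.8 -1.6]
[ 75.72  41.01 -65.25   0.     0.  ] [ 2.8  4.7 -0.5  1.5 -2.7 -3.7  0.8 -3.8  1.3  1.8  0.2  1.3 -1.9 -1.9]
```

The cover is on the slope but only partly tilted so far: the corner fit rejects parallel. I'll press on square to the slope.

send_rows(
  motion=[
    [[-0.06,0,0.15,0,0],[-0.06,0,0.15,0,0],[-0.06,0,0.15,0,0],[0,0,0,0,0]],
  ],
)

```text
clock: 19.0
tcp_pos: [649.0, -125.8, 97.6]
eef_rot: [-0.008, -0.094, 0.995, 0.002]
wrist_force: [-11.6, -2.4, 4.7]
width: 13.2
```

Run:
```python
from h import *
need([651.5,-123.6,101],.19+np.pi); print(arm.get_obs()['ft_torque'].round(2))
```

```text
tcp [ 649.  -125.8   97.6] head -2.9524 tilt [-0.017   0.0016 -0.9999] F [-11.6  -2.4   4.7] w 13.2 t 19.0 q [-0.19  0.58  0.    1.01 -0.   -0.38]
roll -0.0008 shift cm, axes at target heading [-0.29  0.16 -0.34]
[-0.45  2.02  0.  ]
```

Run:
```python
from h import *
im=arm.get_image('scene'); cv2.imwrite('pics/scene5.png',im[:,:,::-1])
crop(im,265,160,100,70,8,'pics/s5.png')
```

```text
(no output)
```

View pics/s5.png

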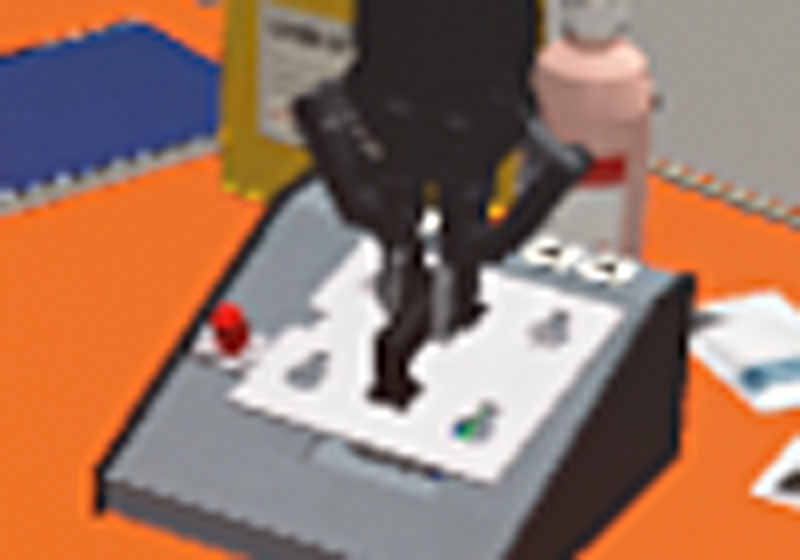

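Run:
```python
from h import *
s=lambda u,v:np.array([(u+.5)/8-.5+265,(v+.5)/8-.5+160])
pts=[((-60,62,4),s(231,400)),((-60,-62,4),s(497,480)),((60,-62,4),s(625,303)),((60,62,4),s(365,238)),((-34,40,4),s(307,372)),((-34,-40,4),s(473,425)),((32,-40,4),s(550,328))]
for z in (6,9,12,15):
    q,r=fitcov(pts,(1,1,0,1,1),(25,0,z,5,0)); print(q.round(2),r.round(1), (r**2).sum().round(1))
FT=np.array([641.7,-125.5,.191]); P=arm.get_obs()['tcp_pos']
print('tcp in face',Rface(FT[2]).T@(P-[FT[0],FT[1],58.65]))
```

```text
[22.57  1.77  6.   11.84  0.52] [-0.  -0.2 -0.  -0.2 -0.1  0.2  0.  -0.5 -0.1  0.4  0.5  0.  -0.3  0.3] 0.9
[20.58  0.25  9.   11.95  0.54] [-0.1 -0.2 -0.  -0.1 -0.   0.2 -0.  -0.5 -0.1  0.3  0.5  0.  -0.2  0.3] 0.9
[18.59 -1.26 12.   12.05  0.56] [-0.2 -0.2  0.  -0.1  0.   0.2 -0.  -0.5 -0.2  0.3  0.5  0.  -0.2  0.3] 0.9
[16.6  -2.78 15.   12.16  0.58] [-0.2 -0.2  0.  -0.1  0.1  0.2 -0.1 -0.5 -0.2  0.3  0.5  0.  -0.2  0.3] 1.0
tcp in face [22.92226145 -1.67249758 32.27687633]
```

The fit now gives 12° still to go, with the cover at x≈18. That puts the upper heads in the keyholes, which blocks it. Over the heads the lever for tilting is too short, so I'll tilt it on the bare lower end of the slope first: lift, go back, and press the far edge down there.

send_rows(
  motion=[
    [[0,0,-1,0,0],[0,0,-1.5,0,0],[0,0,-1,0,0],[2.5,0,0,0,0],[2.5,0,0,0,0],[2.5,0,0,0,0],[2.5,0,-0.2,0,0],[0,0,0,0,0]],
  ],
)

```text
clock: 19.85
tcp_pos: [552.6, -144.1, 135.8]
eef_rot: [-0.005, -0.094, 0.996, 0.002]
wrist_force: [0.6, 0.4, -2.5]
width: 13.2
```

Run:
```python
from h import *
need([550.1,-143.2,56],.19+np.pi)
```

```text
tcp [ 552.6 -144.1  135.8] head -2.9526 tilt [-0.0111  0.0035 -0.9999] F [ 0.6  0.4 -2.5] w 13.2 t 19.85 q [-0.26  0.41 -0.2   0.98  0.   -0.44]
roll -0.001 shift cm, axes at target heading [0.23 0.14 7.98]
```

send_rows(
  motion=[
    [[0.2,0.1,3,0,0],[0,0,3,0,0],[0,0,2,0,0],[0,0,0.3,0,0],[0,0,0.3,0,0],[0,0,0.3,0,0],[0,0,0.3,0,0],[0,0,0,0,0]],
  ],
)

```text
clock: 20.65
tcp_pos: [551.5, -142.7, 44.4]
eef_rot: [-0.005, -0.095, 0.995, 0.002]
wrist_force: [-5.6, -0.1, 1.9]
width: 13.3
```

Run:
```python
from h import *
need([550.1,-143.2,42],.19+np.pi)
```

```text
tcp [ 551.5 -142.7   44.4] head -2.9512 tilt [-0.011   0.0035 -0.9999] F [-5.6 -0.1  1.9] w 13.3 t 20.65 q [-0.25  0.49 -0.33  0.76  0.   -0.44]
roll 0.0004 shift cm, axes at target heading [ 0.15 -0.02  0.24]
```

send_rows(
  motion=[
    [[0,0,0.2,0,0],[0,0,0.15,0,0],[0,0,0,0,0],[0,0,-1.5,0,0],[0,0,-3,0,0],[0,0,-3,0,0],[0,0,-3,0,0],[0,0,0,0,0]],
  ],
)

```text
clock: 21.45
tcp_pos: [558.9, -144.5, 151.2]
eef_rot: [0.002, -0.095, 0.995, -0.0]
wrist_force: [0.8, -1.1, -2.2]
width: 13.1
```

Run:
```python
from h import *
need([550.1,-143.2,42],.19+np.pi)
P=arm.get_obs()['tcp_pos']; u,v=proj('scene',P)[0].astype(int); print(u,v)
im=arm.get_image('scene'); cv2.imwrite('pics/scene6.png',im[:,:,::-1])
crop(im,u-50,v-20,100,70,8,'pics/s6.png')
```

```text
tcp [ 558.9 -144.5  151.2] head -2.9511 tilt [ 4.2e-03  3.0e-04 -1.0e+00] F [ 0.8 -1.1 -2.2] w 13.1 t 21.45 q [-0.25  0.39 -0.18  1.    0.   -0.44]
roll 0.0005 shift cm, axes at target heading [ 0.84  0.29 10.92]
305 195
```

View pics/s6.png

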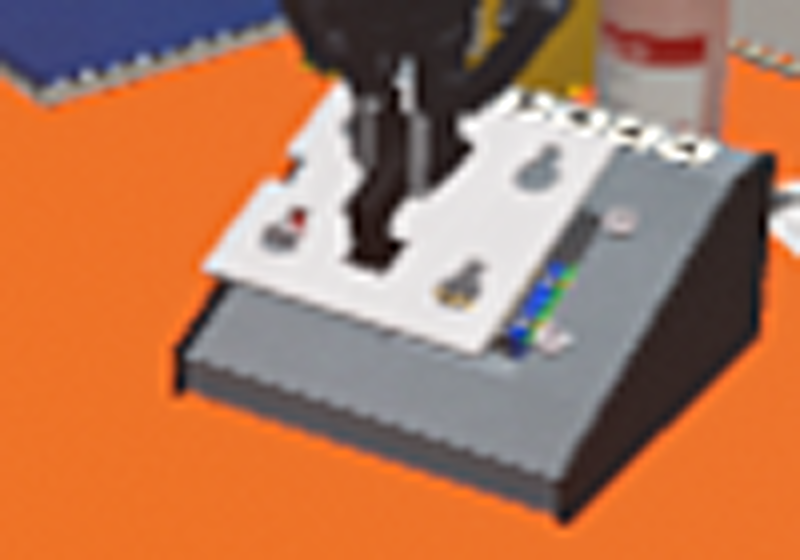

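Run:
```python
from h import *
s=lambda u,v:np.array([(u+.5)/8-.5+255,(v+.5)/8-.5+175])
pts=[((-60,62,4),s(205,268)),((-60,-62,4),s(487,352)),((60,-62,4),s(620,148)),((-34,40,4),s(278,237)),((-34,-40,4),s(457,290)),((32,-40,4),s(535,180))]
FT=np.array([641.7,-125.5,.191]); P=arm.get_obs()['tcp_pos']
tf=Rface(FT[2]).T@(P-[FT[0],FT[1],58.65]); print('tcp face',tf)
for z in (tf[2]-30,tf[2]-25,tf[2]-20,tf[2]-15):
    q,r=fitcov(pts,(1,1,0,1,1),(tf[0],0,z,5,0)); c,s_=np.cos(np.radians(q[3])),np.sin(np.radians(q[3]))
    d=tf-q[:3]; print(q.round(2),'tcp in cover x,z',round(d[0]*c-d[2]*s_,1),round(d[0]*s_+d[2]*c,1),(r**2).sum().round(2))
```

```text
tcp face [-40.28168722  -2.20612082 118.06681185]
[-34.14   2.34  88.07   7.26   1.16] tcp in cover x,z -9.9 29.0 1.34
[-37.44  -0.33  93.07   7.46   1.24] tcp in cover x,z -6.1 24.4 1.23
[-40.75  -3.    98.07   7.66   1.32] tcp in cover x,z -2.2 19.9 1.21
[-44.06  -5.66 103.07   7.87   1.41] tcp in cover x,z 1.7 15.4 1.27
```

The tilt is now within 7.6° of the slope. I'll place it at x≈27 and finish tilting it on the upper heads.

send_rows(
  motion=[
    [[-2.4,0.05,0,0,0],[-2.4,0.05,0,0,0],[-2.4,0.05,0,0,0],[-2.2,0,0,0,0],[0,0,1.5,0,0],[0,0,1,0,0],[0,0,0,0,0]],
  ],
)

```text
clock: 22.2
tcp_pos: [643.1, -123.5, 116.0]
eef_rot: [-0.007, -0.095, 0.995, 0.003]
wrist_force: [-0.4, 0.1, -3.5]
width: 13.2
```

Run:
```python
from h import *
need([651.4,-124.5,95.5],.19+np.pi)
```

```text
tcp [ 643.1 -123.5  116. ] head -2.9512 tilt [-0.0147  0.0045 -0.9999] F [-0.4  0.1 -3.5] w 13.2 t 22.2 q [-0.19  0.56  0.01  1.04  0.   -0.38]
roll 0.0004 shift cm, axes at target heading [-0.79 -0.25  2.05]
```

send_rows(
  motion=[
    [[-0.8,-0.2,0,0,0],[0,0,0.5,0,0],[0,0,0.4,0,0],[0,0,0.3,0,0],[0,0,0.3,0,0],[0,0,0.2,0,0],[0,0,0.2,0,0],[0,0,0,0,0]],
  ],
)

```text
clock: 23.0
tcp_pos: [653.5, -124.4, 99.9]
eef_rot: [-0.004, -0.095, 0.995, 0.002]
wrist_force: [-0.1, 0.6, -2.0]
width: 13.3
```

Run:
```python
from h import *
need([651.4,-124.5,95.5],.19+np.pi)
```

```text
tcp [ 653.5 -124.4   99.9] head -2.9513 tilt [-0.0088  0.0034 -1.    ] F [-0.1  0.6 -2. ] w 13.3 t 23.0 q [-0.19  0.58  0.01  1.01  0.   -0.38]
roll 0.0003 shift cm, axes at target heading [0.2  0.03 0.44]
```

send_rows(
  motion=[
    [[0,0,0.2,0,0],[0,0,0.2,0,0],[0,0,0.2,0,0],[0,0,0,0,0]],
  ],
)

```text
clock: 23.4
tcp_pos: [653.4, -124.5, 97.3]
eef_rot: [-0.003, -0.095, 0.995, 0.002]
wrist_force: [-6.4, 1.3, 12.1]
width: 13.5
```

Run:
```python
from h import *
need([651.4,-124.5,95.5],.19+np.pi)
im=arm.get_image('scene'); cv2.imwrite('pics/scene7.png',im[:,:,::-1])
crop(im,265,160,100,70,8,'pics/s7.png')
```

```text
tcp [ 653.4 -124.5   97.3] head -2.9514 tilt [-0.0071  0.0026 -1.    ] F [-6.4  1.3 12.1] w 13.5 t 23.4 q [-0.19  0.58  0.    1.    0.   -0.38]
roll 0.0002 shift cm, axes at target heading [0.19 0.04 0.18]
```

View pics/s7.png

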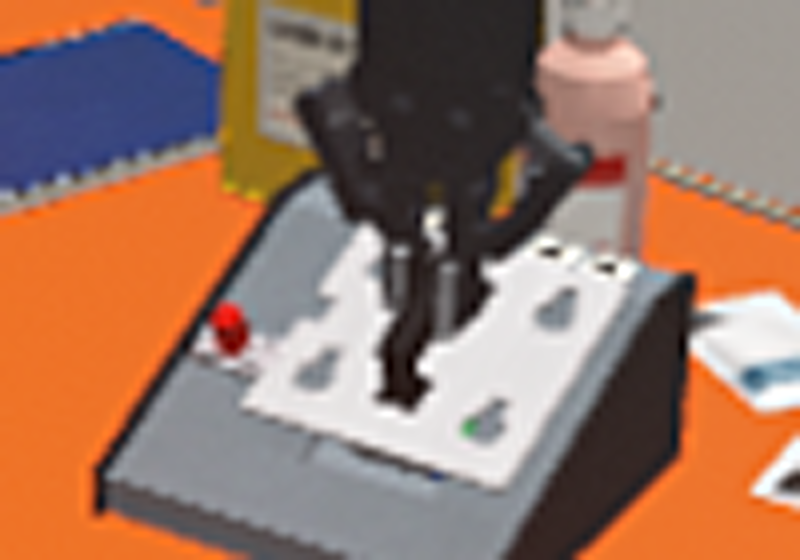

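Run:
```python
from h import *
s=lambda u,v:np.array([(u+.5)/8-.5+265,(v+.5)/8-.5+160])
pts=[((-60,62,4),s(243,405)),((-60,-62,4),s(508,488)),((60,-62,4),s(640,262)),((-34,40,4),s(316,372)),((-34,-40,4),s(483,425)),((32,-40,4),s(556,312)),((60,62,4),s(372,222))]
FT=np.array([641.7,-125.5,.191]); P=arm.get_obs()['tcp_pos']
print('tcp face',Rface(FT[2]).T@(P-[FT[0],FT[1],58.65]))
for z in (9,11,13):
    q,r=fitcov(pts,(1,1,0,1,1),(25,0,z,5,0)); print(q.round(2),(r**2).sum().round(2))
```

```text
tcp face [26.84056056 -1.28970176 30.10492916]
[27.3  -1.17  9.    2.51  0.96] 8.06
[25.96 -2.18 11.    2.6   0.97] 8.02
[24.62 -3.19 13.    2.69  0.99] 7.99
```

x≈27, y≈-1.2 and about 2.5° off parallel, resting on the heads. I'll press a little more, correct y, then slide.

send_rows(
  motion=[
    [[0,0.12,0.15,0,0],[0,0,0.1,0,0],[0,0,0,0,0],[0,0,0,0,0],[0,0,0,0,0]],
  ],
)

```text
clock: 23.95
tcp_pos: [652.8, -124.6, 95.8]
eef_rot: [-0.003, -0.095, 0.996, 0.0]
wrist_force: [-8.1, -1.6, 17.3]
width: 13.3
```

```bash
cat >> h.py <<'E'
FT=np.array([641.7,-125.5,.191])
def st():
    o=arm.get_obs(); M=Rface(FT[2]); print('t',o['clock'],'tcp face',(M.T@(o['tcp_pos']-[FT[0],FT[1],58.65])).round(1),'F face',(M.T@o['wrist_force']).round(1),'w',round(o['width'],1))
E
python3 - <<'E'
from h import *
st()
E
```

```text
t 23.95 tcp face [25.8 -1.2 29. ] F face [-0.2 -0.  19.2] w 13.3
```

send_rows(
  motion=[
    [[0.18,0.05,0.08,0,0],[0.18,0.05,0.08,0,0],[0.18,0,0.08,0,0],[0.18,0,0.08,0,0],[0,0,0,0,0]],
  ],
)

```text
clock: 24.45
tcp_pos: [652.5, -124.7, 95.6]
eef_rot: [0.004, -0.095, 0.995, 0.0]
wrist_force: [1.5, -0.1, 18.8]
width: 13.5
```

Run:
```python
from h import *
st()
```

```text
t 24.45 tcp face [25.4 -1.3 28.9] F face [ 9.3 -0.3 16.5] w 13.5
```

The arm gives about 1 N/mm, so friction under a 19 N press is holding the cover. I'll ease the press while keeping the pull down the slope.

send_rows(
  motion=[
    [[0.12,0,-0.3,0,0],[0.12,0,-0.3,0,0],[0,0,0,0,0],[0,0,0,0,0]],
  ],
)

```text
clock: 24.85
tcp_pos: [643.0, -123.9, 93.5]
eef_rot: [-0.005, -0.095, 0.995, 0.002]
wrist_force: [0.2, -0.3, -3.6]
width: 13.5
```

Run:
```python
from h import *
st()
```

```text
t 24.85 tcp face [16.1  1.3 31. ] F face [-1.4 -0.3 -3.4] w 13.5
```

send_rows(
  motion=[
    [[-0.1,-0.12,0.2,0,0],[-0.1,0,0.2,0,0],[0,0,0,0,0],[0,0,0,0,0]],
  ],
)

```text
clock: 25.25
tcp_pos: [645.5, -124.8, 89.9]
eef_rot: [-0.005, -0.095, 0.995, 0.002]
wrist_force: [-1.1, -0.2, -3.5]
width: 13.6
```

Run:
```python
from h import *
st()
im=arm.get_image('scene'); cv2.imwrite('pics/scene8.png',im[:,:,::-1])
crop(im,270,165,85,60,9,'pics/s8.png')
```

```text
t 25.25 tcp face [16.8 -0.  26.7] F face [-2.5 -0.  -2.7] w 13.6
```

View pics/s8.png

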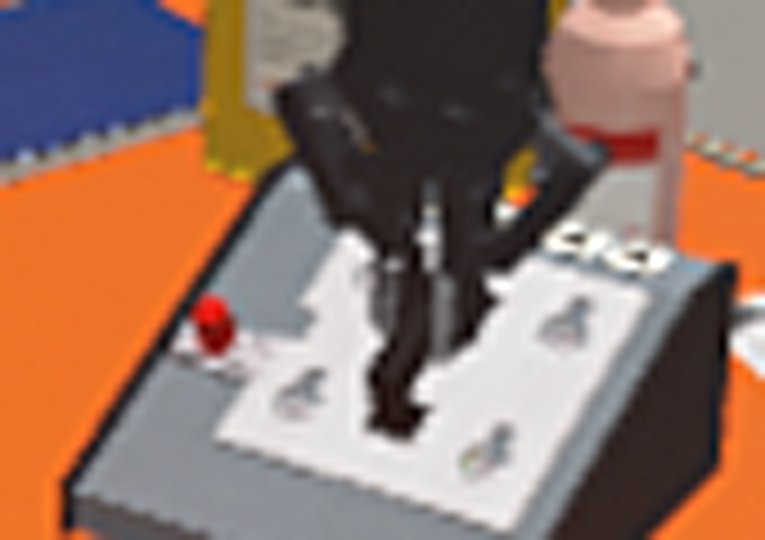

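Run:
```python
from h import *
s=lambda u,v:np.array([(u+.5)/9-.5+270,(v+.5)/9-.5+165])
pts=[((-60,62,4),s(217,440)),((-60,-62,4),s(510,530)),((60,-62,4),s(650,290)),((-34,40,4),s(300,398)),((-34,-40,4),s(483,455)),((32,-40,4),s(565,325))]
for z in (3,6,9,12):
    q,r=fitcov(pts,(1,1,0,1,1),(25,0,z,5,0)); print(q.round(2),(r**2).sum().round(2))
```

```text
[19.74  2.47  3.   -0.09 -0.04] 1.01
[17.77  0.98  6.    0.04  0.  ] 1.12
[15.79 -0.51  9.    0.18  0.04] 1.25
[13.82 -2.   12.    0.31  0.09] 1.41
```

It's parallel within 0.2° at x≈16-17, y≈0. Next I ease it down the slope and press gently so it drops.

send_rows(
  motion=[
    [[0.1,0,0.1,0,0],[0.1,0,0.1,0,0],[0,0,0.2,0,0],[0,0,0.2,0,0],[0,0,0,0,0],[0,0,0,0,0]],
  ],
)

```text
clock: 25.9
tcp_pos: [643.9, -125.2, 84.5]
eef_rot: [-0.004, -0.095, 0.995, 0.002]
wrist_force: [0.2, 0.1, -2.4]
width: 14.0
```

Run:
```python
from h import *
st()
```

```text
t 25.9 tcp face [13.  -0.1 22.5] F face [-0.8  0.  -2.3] w 14.0
```

send_rows(
  motion=[
    [[-0.05,0,0.2,0,0],[-0.05,0,0.2,0,0],[0,0,0.1,0,0],[0,0,0,0,0],[0,0,0,0,0]],
  ],
)

```text
clock: 26.4
tcp_pos: [644.8, -125.1, 82.2]
eef_rot: [-0.003, -0.095, 0.995, 0.002]
wrist_force: [-5.7, -0.6, 10.5]
width: 13.7
```

Run:
```python
from h import *
st()
```

```text
t 26.4 tcp face [12.7 -0.2 20. ] F face [-0.7  0.5 11.9] w 13.7
```

The TCP has dropped exactly 9 mm (29 to 20), so the keyholes are over the heads. Easing the press and sliding home.

send_rows(
  motion=[
    [[0.2,0,-0.4,0,0],[0.18,0,0.08,0,0],[0.18,0,0.08,0,0],[0.18,0,0.08,0,0],[0.18,0,0.08,0,0],[0.18,0,0.08,0,0],[0.18,0,0.08,0,0],[0,0,0,0,0],[0,0,0,0,0]],
  ],
)

```text
clock: 27.3
tcp_pos: [632.6, -127.4, 78.5]
eef_rot: [-0.004, -0.095, 0.995, 0.002]
wrist_force: [2.9, -0.0, -6.9]
width: 13.8
```

Run:
```python
from h import *
st()
```

```text
t 27.3 tcp face [-0.  -0.1 22. ] F face [-0.3 -0.6 -7.5] w 13.8
```

It's captured under the heads: the lift stops at 2 mm with an opposing force. Pushing on to the stop.

send_rows(
  motion=[
    [[0,0,0.5,0,0],[0.2,0,0.1,0,0],[0.2,0,0.1,0,0],[0.2,0,0.1,0,0],[0.2,0,0.1,0,0],[0.2,0,0.1,0,0],[0,0,0,0,0],[0,0,0,0,0]],
  ],
)

```text
clock: 28.1
tcp_pos: [633.1, -127.6, 76.3]
eef_rot: [0.007, -0.096, 0.995, 0.002]
wrist_force: [10.6, 7.4, 14.9]
width: 13.6
```

Run:
```python
from h import *
st()
```

```text
t 28.1 tcp face [-0.6 -0.5 19.8] F face [17.   5.2  8.5] w 13.6
```

The push is stopped at 17 N, so the cover is home. I'll unload the arm, let go, and lift.

send_rows(
  motion=[
    [[-0.4,0,-0.25,0,0],[-0.4,0,-0.25,0,0],[0,0,0,0,0]],
  ],
)

```text
clock: 28.4
tcp_pos: [633.1, -127.6, 76.4]
eef_rot: [-0.001, -0.095, 0.995, 0.002]
wrist_force: [3.7, 2.9, 8.0]
width: 13.3
```

Run:
```python
from h import *
st()
```

```text
t 28.4 tcp face [-0.5 -0.4 19.8] F face [7.1 2.1 5.4] w 13.3
```

send_rows(
  motion=[
    [[-0.2,0,-0.15,0,0],[0,0,0,0,0.5],[0,0,0,0,0.5],[0,0,0,0,0.5],[0,0,0,0,0.5],[0,0,-1,0,0.5],[0,0,-2.5,0,0.5],[0,0,-3,0,0.5],[0,0,-2,0,0.5],[0,0,0,0,0]],
  ],
)

```text
clock: 29.4
tcp_pos: [635.4, -128.3, 164.8]
eef_rot: [-0.0, -0.095, 0.995, 0.001]
wrist_force: [0.8, -0.4, -0.4]
width: 29.6
```

Run:
```python
from h import *
st(); need([611.4,-13.2,120],.19+np.pi)
for n in('scene','top'):
    im=arm.get_image(n); cv2.imwrite(f'pics/{n}9.png',im[:,:,::-1])
im=cv2.imread('pics/scene9.png'); crop(im[:,:,::-1],265,155,100,75,8,'pics/s9.png')
```

```text
t 29.4 tcp face [38.8 -1.5 99. ] F face [ 0.5 -0.5 -0.6] w 29.6
tcp [ 635.4 -128.3  164.8] head -2.9514 tilt [-0.0011  0.0017 -1.    ] F [ 0.8 -0.4 -0.4] w 29.6 t 29.4 q [-0.2   0.51  0.05  1.12  0.   -0.39]
roll 0.0002 shift cm, axes at target heading [ 0.19 11.75  4.48]
```

The wrist reads no load. The bolt's travel will itself show whether the cover is home. Moving out beyond the post with closed jaws.

send_rows(
  motion=[
    [[0.05,3.0,0,0,0],[0.05,3.0,0,0,0],[0.05,3.0,0,0,0],[0.04,2.75,0,0,0],[0,0,2.5,0,0],[0,0,2,0,0],[0,0,0,0,0]],
  ],
)

```text
clock: 30.2
tcp_pos: [604.7, -12.0, 111.7]
eef_rot: [-0.008, -0.095, 0.995, 0.003]
wrist_force: [-0.6, -0.5, 0.0]
width: -0.1
```

Run:
```python
from h import *
st(); need([611.4,-13.2,77],.19+np.pi)
```

```text
t 30.2 tcp face [  9.  118.4  54.3] F face [-0.6 -0.4  0.3] w -0.1
tcp [604.7 -12.  111.7] head -2.9506 tilt [-0.0173  0.0034 -0.9998] F [-0.6 -0.5  0. ] w -0.1 t 30.2 q [-0.02  0.48 -0.14  0.97  0.   -0.21]
roll 0.001 shift cm, axes at target heading [-0.63 -0.24  3.47]
```

send_rows(
  motion=[
    [[-0.4,0,1.2,0,0],[0,0,1.2,0,0],[0,0,0.6,0,0],[0,0,0,0,0],[0,0,0,0,0]],
  ],
)

```text
clock: 30.7
tcp_pos: [612.3, -11.8, 86.0]
eef_rot: [-0.004, -0.095, 0.995, 0.002]
wrist_force: [0.5, -0.6, -0.3]
width: 0.1
```

Run:
```python
from h import *
st(); need([611.4,-13.2,77],.19+np.pi)
```

```text
t 30.7 tcp face [  5.  117.2  27.9] F face [ 0.2 -0.6 -0.5] w 0.1
tcp [612.3 -11.8  86. ] head -2.9515 tilt [-0.0083  0.0033 -1.    ] F [ 0.5 -0.6 -0.3] w 0.1 t 30.7 q [-0.02  0.51 -0.16  0.9   0.   -0.21]
roll 0.0001 shift cm, axes at target heading [ 0.12 -0.12  0.9 ]
```

send_rows(
  motion=[
    [[0.1,0,0.5,0,0],[0,0,0.4,0,0],[0,0,0,0,0],[0,-0.3,0,0,0],[0,-0.3,0,0,0],[0,-0.3,0,0,0],[0,-0.3,0,0,0],[0,0,0,0,0]],
  ],
)

```text
clock: 31.5
tcp_pos: [613.6, -24.0, 77.0]
eef_rot: [-0.004, -0.095, 0.995, 0.002]
wrist_force: [-0.7, -0.1, -0.8]
width: -0.3
```

Run:
```python
from h import *
st()
```

```text
t 31.5 tcp face [  0.2 104.9  20.1] F face [-1.  -0.  -0.5] w -0.3
```

send_rows(
  motion=[
    [[0,-0.2,0,0,0],[0,-0.2,0,0,0],[0,-0.2,0,0,0],[0,-0.2,0,0,0],[0,-0.2,0,0,0],[0,0,0,0,0]],
  ],
)

```text
clock: 32.1
tcp_pos: [615.5, -33.8, 76.9]
eef_rot: [-0.004, -0.095, 0.995, 0.002]
wrist_force: [-0.6, 0.6, 0.5]
width: -0.0
```

Run:
```python
from h import *
st()
```

```text
t 32.1 tcp face [ 0.1 95.1 20. ] F face [-0.2  0.7  0.7] w -0.0
```

send_rows(
  motion=[
    [[0,-0.2,0,0,0],[0,-0.2,0,0,0],[0,-0.2,0,0,0],[0,0,0,0,0],[0,0,0,0,0]],
  ],
)

```text
clock: 32.6
tcp_pos: [616.1, -37.7, 76.8]
eef_rot: [-0.004, -0.095, 0.995, 0.004]
wrist_force: [-1.1, 7.0, 1.9]
width: -0.3
```

Run:
```python
from h import *
st()
```

```text
t 32.6 tcp face [ 0.1 91.1 20. ] F face [1.  7.1 1.6] w -0.3
```

send_rows(
  motion=[
    [[0,-0.3,0,0,0],[0,-0.3,0,0,0],[0,0,0,0,0],[0,0,0,0,0]],
  ],
)

```text
clock: 33.0
tcp_pos: [616.2, -38.5, 76.9]
eef_rot: [-0.004, -0.097, 0.995, 0.009]
wrist_force: [-2.4, 18.7, 4.8]
width: -0.2
```

Run:
```python
from h import *
st()
```

```text
t 33.0 tcp face [-0.  90.2 20.1] F face [ 3.1 18.8  3.9] w -0.2
```

Hard stop at 19 N. Backing off clear, then one combined look from both cameras.

send_rows(
  motion=[
    [[0,1.5,0,0,0],[0,2.5,0,0,0],[0,0,-3,0,0],[0,0,-4,0,0],[0,4,-3,0,0],[0,4,-2,0,0],[0,4,0,0,0],[0,4,0,0,0],[0,4,0,0,0],[0,0,0,0,0]],
  ],
)

```text
clock: 34.0
tcp_pos: [572.5, 194.0, 197.9]
eef_rot: [-0.004, -0.098, 0.995, 0.002]
wrist_force: [0.3, -0.5, -0.3]
width: 0.1
```

Run:
```python
from h import *
st()
t=arm.get_image('top');s=arm.get_image('scene')
cv2.imwrite('pics/topA.png',t[:,:,::-1]);cv2.imwrite('pics/sceneA.png',s[:,:,::-1])
a=cv2.resize(t[115:185,285:355],None,fx=5.7,fy=5.7,interpolation=cv2.INTER_CUBIC)[:399,:399]
b=cv2.resize(s[160:235,275:350],None,fx=5.33,fy=5.33,interpolation=cv2.INTER_CUBIC)[:399,:399]
cv2.imwrite('pics/fin.png',np.hstack([a,b])[:,:,::-1])
for n,im in(('top',t),('scene',s)):
    h=cv2.cvtColor(im,cv2.COLOR_RGB2HSV); m=((h[...,0]<6)|(h[...,0]>174))&(h[...,1]>170)&(h[...,2]>80)
    F=FT if n=='top' else FS
    pr=[proj(n,facew(F,[[0,85.5-d,20]]))[0].round(1).tolist() for d in (0,4,14)]
    y0,x0=(125,285) if n=='top' else (180,270)
    ys,xs=np.nonzero(m[y0:y0+40,x0:x0+40]); print(n,len(xs),xs.mean()+x0,ys.mean()+y0,pr)
```

```text
t 34.0 tcp face [ 52.3 326.8 129.3] F face [ 0.1 -0.6 -0.3] w 0.1
top 14 304.2857142857143 156.64285714285714 [[300.0, 157.2], [301.1, 157.0], [304.1, 156.5]]
scene 18 296.55555555555554 201.55555555555554 [[292.9, 200.3], [293.9, 200.6], [296.4, 201.3]]
```

View pics/fin.png

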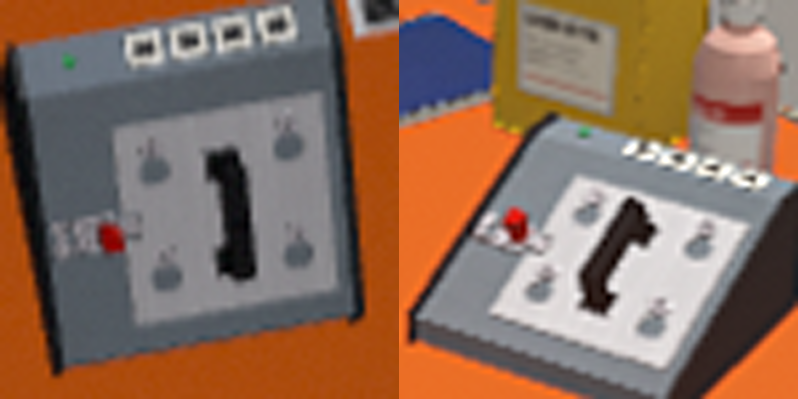

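The combined look shows the cover flat with the stud heads at the slot ends. The post is at top pixel (304.3,156.6) and scene pixel (296.6,201.6), within 0.3 px of where 14 mm travel should put it in both cameras. Handing in.

```bash
python3 -c "
from plant import arm
print(arm.close_job())"
```

```text
the job is handed in; nothing more can be done
None
```

The cover is back on the box and at its stop, and the bolt is pushed fully into the notch. I handed the job in at about 34 s of the 56 s allowed; no verdict is reported.

**What I did**
- I picked up the 120 x 124 mm cover by its handle and laid it on the stud heads. To match the slope it had to pivot between the pads, because the tool can only roll.
- I slid it down until it dropped over the heads and on to its stop, let go of it, and pushed the bolt in with closed fingers.

**Last checks**
- **Keyholes:** the tool dropped 9 mm when the keyholes went over the heads, as it should.
- **Under the heads:** a lift after sliding was held back after about 2 mm, matching the stated play.
- **Stop:** the slide ended with a 17 N push back along the slope. The tool moved 13.3 mm after the drop against a nominal 14 mm. I put the difference down to play in the keyholes but did not measure it separately.
- **Bolt:** it came to a hard stop at 19 N. In both cameras the red post lies within 0.3 px of its place at 14 mm travel.
- **Final picture:** the cover lies flat with the heads at the slot ends. The arm was well clear, with no load on the wrist.

**What went wrong or was not proven**
- **Joint limit:** joint 6 ran into its range limit on the first reach and tilted the tool about 15°. I undid this before picking up the cover.
- **First try on the heads:** the cover stayed about 12° off parallel with the upper heads caught in the keyholes, so I lifted it and tilted it on the bare lower slope first.
- **Camera disagreement:** the two cameras put the box up to about 8 mm apart. I relied on the top camera for position and used the scene camera only for relative checks.
- **Resting on the heads (step 1):** my only evidence is the 19 N press and the fitted pose. A fit just before the press gave 2.5° off parallel.
- **Dropper bottles:** I kept away from them but did not measure them again at the end.

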